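Clicking a tile home and holding a spatter shield under the flap

ROBOT

A 7-joint arm with a two-finger parallel gripper is mounted at the origin on the work surface; the furniture and walls round the work are solid. World frame = base frame: x ahead of the robot, y to its left, z up, the work surface at z = 0. Lengths are in m, angles in degrees, forces in N, time in s.
With the tool pointing down it reaches from about 0.35 to 0.775 m from the base axis. Payload 3.1 kg.
Tool frame: the origin (TCP) lies on the centre line of the jaws, within the pads' length; the fingertips stand 17 mm ahead of it and the grasp point (between the pads) lies 2 mm behind it (robot.tip_reach is the distance from the TCP to the fingertips, in m); z points along the fingers, y is the line along which they close (so a half turn about z gives the same grasp; the last joint's range is limited). The gripper opens to 85 mm and grips with 20 to 120 N. Pads are 22 mm wide; open, the fingers measure 114 mm over their backs; the gripper's body (76 mm by 85 mm) begins 54 mm behind the grasp point. The pads swing forward as they close: fully open they stand 13 mm farther back than shut.
Start: joints at [-76.702, 17.813, 0.802, 86.603, -0.252, 75.585, -1.558], TCP at [0.149, 0.53, 0.248] pointing down, gripper open.
Joint ranges: [-154.91, 154.91], [-16.99, 109.72], [-72.82, 74.43], [7.12, 147.25], [-82.49, 262.49], [11.32, 116.49], [-174.64, 174.64]. Speed limits (degrees/s): [159.86, 159.86, 180, 180, 180, 180, 180].

INTERFACE

Orientations are given as [roll, pitch, yaw] about the fixed x, y, z axes, in that order (R = Rz(yaw) Ry(pitch) Rx(roll)).
In Python, from station import robot, fingers, vision, workorder, recognise gives the robot as it stands. Calls block until the motion is done:
- robot.move_to(position, orientation): joint-space move of the TCP to a pose.
- robot.line_to(position, orientation=None, velocity=0.15, f_stop=None): straight line of the TCP; orientation=None keeps the orientation; velocity is the mean speed in m/s. With f_stop (N) it stops when the force on the tool has changed by that much, and returns True; else False.
- robot.move_j(angles): joint-space move.
- fingers.gripper_to(opening, force=None): opening from 0.0 (shut) to 1.0 (fully open); force is the grip in N (None keeps the last); returns when the fingers have stopped.
- robot.pause(seconds).
- robot.inverse_kinematics(position, orientation): joint angles nearest the present ones, or None.
- vision.grab_frame(name): name is "side" or "top" or "wrist"; returns the picture (400x640x3 uint8, red, green, blue); there is no depth.
- vision.calibration(name): a dict with "mtx" (3x3 intrinsics, pixels), "extrinsics" (4x4, takes a point from world to camera coordinates); the wrist camera has in their place "T_tool_cam" (4x4, takes a point from camera to tool coordinates, whose origin is the TCP and whose axes are the flange's). Camera axes: x right, y up, looking along -z (the intrinsics and any distortion apply to the point x, -y, -z); pixel columns grow to the right and rows downward; lengths in m; the calibration is good to about 2 mm. The wrist camera is an equidistant fisheye: a pixel r from the principal point sees the ray r / f radians off the axis. A picture is of the moment at which its call begins: read the wrist's pose just before it. calibration takes no time and is no camera call.
A pose or a line that the arm cannot do raises robot.PlanningError and nothing moves.
- workorder.close_job(): hands the job in, once; it reports no verdict.
Trained networks look in the newest picture that a camera, given by its name, has taken for a name from the list of things; names that differ only in an ending like _2 or _b are one class to them, and where a whole thing is asked for, a point or a joint stands for the part that bears it (a point fixed in the world has none). Each returns a list of dicts, best first, with "p" (0 to 1); they miss things now and then, are a little off and sometimes report something else, mostly with a low value. They report only what shows in the picture. A call takes as long as a camera call.
- recognise(label, camera): "rect" ([centre column, centre row, width, height] in pixels, round what is visible of it).
Readings, each from a call of its own:
- robot.current_time_s(): time.
- robot.current_joint_positions(): joint angles.
- robot.current_dq(): joint speeds.
- robot.current_joint_torque(): joint torques, N m.
- robot.current_tool_pos(): TCP position.
- robot.current_eef_rot(): TCP orientation.
- robot.current_contact_force(): force on the tool from outside, world axes, zero at the start.
- robot.current_torque(): the same for the moment, N m.
- robot.current_finger_gap(): opening from 0.0 (shut) to 1.0 (fully open).
Only numpy, scipy, OpenCV 4.12 (cv2) and the standard library are available. Lean on these libraries where they do the work, as an engineer would, in place of code of your own. Each camera call takes 0.05 s, during which the arm holds its last target. There are 200 camera calls.

TASK

Push the tile carriage along its guides, away from its loading end, until the spring ball clicks into its notch. Then pick up the steel spatter shield by its wooden handle, lay it gently flat on the tile and tuck its long front edge a good 20 mm under the blue flap, squarely and without lifting the flap, so that it covers the tile from side to side. Finish while still holding the shield by its handle, pressed flat on the tile with a light steady push (about 10 N) while I spatter the front border; leave the paint pots and the amber bottle behind it where they stand.

Things in the scene. Friction and masses are not known exactly. Their poses are not given: they have to be found in the camera images.
- jig: tile jig, plywood board 315 x 405 mm, fixed. Origin on the table under the tile's home centre; x from the open front to the flap hinge, y left (the way the carriage is pushed). Board x -173..142, y -255..150, top z 18 mm; guides at x -113 and 113 up to z 32; brass ball-plunger block x -150..-124, y 0, up to z 37; flap hinge x 121..142, up to z 55
- carriage (a joint): how far the grey tile carriage is pushed along the jig's y (m): 0 at the loading end, 0.080 when the ball sits in its notch (home), 0.083 at the hard stop. Friction 1.5 N; from 18 to 9 mm before home it takes about 8 N to ride over a hump, then the ball draws it into the notch
- plunger (a joint): how far the spring ball plunger is pushed back (m): 0 before the hump and again when the ball sits in the notch, about 0.0045 on top of the hump
- carriage_tab (a point): centre of the black upright push tab, which moves with the carriage: 46 mm along the jig's x, 12 mm along y, 40 mm tall (jig z 28 to 68 mm), at jig x -60 mm and 150 mm to the right (-y) of the tile's centre. It may be pushed on its right (-y) face or gripped across its 12 mm
- tile: the grey plaster tile fixed in the carriage, 201 x 200 x 10 mm; origin at the centre of its underside, its top 38 mm above the table. When the carriage is home the tile's centre is at jig x = 0, y = 0
- flap_lip (a point): middle of the front lip of the blue sheet-metal flap that lies level over the back of the tile. The lip runs 244 mm along the jig's y at jig x 30 mm; the flap's underside is at jig z 44 mm, 6 mm above the tile top, its first 10 mm curl up to 11 mm above the tile as a lead-in; its top is at z 47 mm (lip 53 mm). The gap is clear for 85 mm behind the lip
- flap (a joint): hinge angle of the flap (rad): 0 lying level, grows as the lip is lifted; light (about 1.2 N at the lip lifts it)
- shield_grip (a point): centre of the shield's wooden handle, a bar 22 mm (shield x) by 112 mm (shield y) by 24 mm high, to be gripped across its 22 mm from above; axes as the shield's. It is 42 mm above the blade's underside, 70 mm behind the front edge, 30 mm ahead of the rear edge; 27 mm are free between bar and blade
- edge_left (a point): left (+y) end of the shield's front edge, on the underside
- edge_right (a point): right (-y) end of the shield's front edge, on the underside
- pot_ochre: bystander: ochre paint pot with black lid, 52 x 55 mm, loose, origin at the centre of its underside
- pot_green: bystander: green paint pot with black lid, 47 x 55 mm, loose, origin at the centre of its underside
- bottle_amber: bystander: mist bottle with amber contents, 37 x 139 mm tall, loose, origin at the centre of its underside
- shield: loose steel spatter shield, 0.25 kg: blade 100 (x) x 236 (y) x 3 mm with a 9 mm fold up its rear edge; origin at the centre of the blade's underside, x points to the front edge that is tucked in, y along the blade to its left, z up. It starts lying flat on the table to the right of the jig

How it is judged (in metres and radians):
On the way, in this order (a step that is already met when the one before it is completed fails the run):
1. the tile carriage is pushed home and the spring ball sits in its notch (value of joint carriage between 0.0782 and 0.0818 m and value of joint plunger below 0.0015 m), for 0.2 s.
2. the shield lies flat on the tile with the whole of its front edge at least 10 mm under the flap, the flap still down (x of each of edge_left, edge_right in the frame of jig above 0.04 m and z of each of edge_left, edge_right in the frame of jig below 0.0405 m and value of joint flap below 0.03 rad), for 0.2 s.
At the end, for the whole second after the job is handed in: Carriage home, ball in its notch (within 1.8 mm); flap down (<0.03 rad); shield flat on the tile (<0.035 rad, front edge <2.5 mm above it), both ends of its front edge 10 to 50 mm behind the lip and beyond the tile's sides; fingers hold it still, pressing the tile with 5 to 25 N (all of step 1 and all of step 2 and x of each of edge_left, edge_right in the frame of jig below 0.08 m and y of edge_left in the frame of tile above 0.1 m and y of edge_right in the frame of tile below -0.1 m and angle between shield_grip's own z axis and vertical below 0.035 rad and contact force between shield and tile between 5 and 25 N and contact force between the fingers and shield above 2 N and linear speed of shield below 0.01 m/s); the arm keeps its last pose, push and grip.
It fails at once if the flap is lifted by more than about 3 degrees (value of joint flap above 0.05 rad).
It fails at once if the shield is banged or forced onto the plaster tile with more than 60 N (contact force between shield and tile above 60 N).
It fails at once if a paint pot or the amber bottle is moved by more than 30 mm (distance of any of pot_ochre, pot_green, bottle_amber from where it was at the start of the episode above 0.03 m).
It also fails if it takes over 58 s, if anything falls off the work surface, if the arm or the gripper's body presses on something with over 40 N, if the wrist force passes 120 N, or if a joint passes its speed limit or range.

## Working session

There is one attempt and no reset: what is moved stays moved. The work goes in short steps, each a Python script; the robot and the scene stay as the last script left them, time stands still between calls to the robot, and variables do not carry over. Pictures are saved under pics/ and viewed, on a budget of 10 in all, crops included, one or two more only if the job needs it, and the job is handed in when it is done.

```bash
mkdir -p pics; ls; python3 - <<'E'
from station import robot, fingers, vision, workorder, recognise
import cv2, numpy as np
for n in ("top","side"):
    im=vision.grab_frame(n); cv2.imwrite(f"pics/{n}0.png",im[:,:,::-1])
    c=vision.calibration(n); print(n,{k:np.round(v,4).tolist() if not isinstance(v,str) else v for k,v in c.items()})
    for l in ("jig","carriage_tab","tile","flap_lip","shield_grip","shield","pot_ochre","pot_green","bottle_amber"):
        try: print(l,[(np.round(d["rect"]),round(d["p"],2)) for d in recognise(l,n)[:2]])
        except Exception as e: print(l,e)
c=vision.calibration("wrist");print({k:np.round(v,4).tolist() for k,v in c.items()})
print(robot.current_tool_pos(),robot.current_eef_rot(),robot.current_time_s())
E
```

```text
pics
top {'mtx': [[418.1337, 0.0, 319.0538], [0.0, 418.1337, 198.9665], [0.0, 0.0, 1.0]], 'extrinsics': [[-0.0266, -0.9995, 0.0172, -0.0266], [0.9961, -0.025, 0.0848, -0.5275], [-0.0843, 0.0194, 0.9962, -1.2037], [0.0, 0.0, 0.0, 1.0]]}
jig [(array([258., 207., 151., 121.]), 0.66)]
carriage_tab [(array([275., 197.,  94.,  76.]), 0.59)]
tile [(array([263., 200.,  74.,  77.]), 0.76)]
flap_lip [(array([233., 174.,  85.,  45.]), 0.69)]
shield_grip [(array([393., 203.,  44.,  81.]), 0.61)]
shield [(array([391., 205.,  46.,  81.]), 0.65)]
pot_ochre [(array([364., 155.,  20.,  17.]), 0.5)]
pot_green [(array([384., 142.,  19.,  21.]), 0.52)]
bottle_amber [(array([410., 144.,  24.,  23.]), 0.67)]
side {'mtx': [[486.5994, 0.0, 323.8331], [0.0, 486.5994, 198.7943], [0.0, 0.0, 1.0]], 'extrinsics': [[0.9448, -0.3266, -0.0263, -0.4936], [0.1856, 0.4674, 0.8644, -0.1592], [-0.27, -0.8215, 0.5022, -1.1864], [0.0, 0.0, 0.0, 1.0]]}
jig [(array([311., 199., 152.,  98.]), 0.55), (array([319., 203., 103.,  59.]), 0.16)]
carriage_tab [(array([355., 276., 105.,  36.]), 0.65), (array([321., 201., 103.,  57.]), 0.57)]
tile [(array([419., 246.,  11.,  29.]), 0.69), (array([312., 194.,  86.,  42.]), 0.55)]
flap_lip [(array([332., 169.,  63.,  44.]), 0.88)]
shield_grip [(array([358., 279., 107.,  36.]), 0.71)]
shield [(array([356., 276., 107.,  37.]), 0.56)]
pot_ochre [(array([395., 239.,  24.,  28.]), 0.84)]
pot_green [(array([419., 249.,  13.,  27.]), 0.65)]
bottle_amber [(array([431., 252.,  22.,  58.]), 0.87)]
{'mtx': [[309.7069, 0.0, 318.4933], [0.0, 309.7069, 198.3925], [0.0, 0.0, 1.0]], 'T_tool_cam': [[0.001, 0.9574, 0.2887, 0.073], [1.0, -0.001, 0.0001, -0.0008], [0.0004, 0.2887, -0.9574, -0.1256], [0.0, 0.0, 0.0, 1.0]]}
[0.14869551 0.52953661 0.24829965] [1.79999174e+02 2.30213480e-03 1.64316917e+02] 1.0
```

```bash
python3 - <<'E'
import cv2
a=cv2.imread("pics/top0.png")[110:285,170:430]
cv2.imwrite("pics/top0c.png",cv2.resize(a,None,fx=3,fy=3,interpolation=cv2.INTER_CUBIC))
E
```

```text
(no output)
```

View pics/top0c.png

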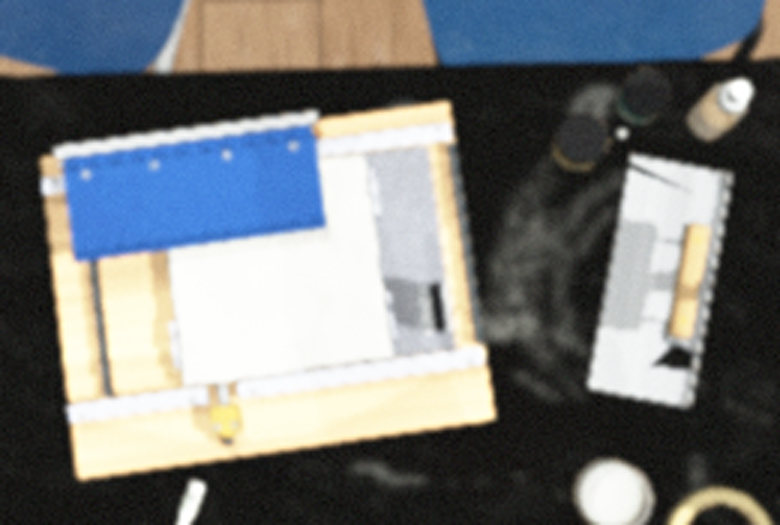

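```bash
cat > h.py <<'E'
from station import robot, fingers, vision, workorder, recognise
import numpy as np, cv2
from scipy.optimize import least_squares
from scipy.spatial.transform import Rotation as R
def proj(n,P):
    c=vision.calibration(n);E=c["extrinsics"];p=np.atleast_2d(P)@E[:3,:3].T+E[:3,3]
    K=c["mtx"]; return np.c_[K[0,2]+K[0,0]*p[:,0]/-p[:,2], K[1,2]-K[1,1]*p[:,1]/-p[:,2]]
def projw(P,pos,rpy):
    c=vision.calibration("wrist");T=np.eye(4);T[:3,:3]=R.from_euler("xyz",rpy,degrees=True).as_matrix();T[:3,3]=pos
    M=np.linalg.inv(T@c["T_tool_cam"]);p=np.atleast_2d(P)@M[:3,:3].T+M[:3,3]
    v=p*[1,-1,-1];rr=np.hypot(v[:,0],v[:,1]);th=np.arctan2(rr,v[:,2]);K=c["mtx"]
    return np.c_[K[0,2]+K[0,0]*th*v[:,0]/rr,K[1,2]+K[1,1]*th*v[:,1]/rr]
def place(q,L):
    L=np.atleast_2d(np.array(L,float));c,s=np.cos(q[2]),np.sin(q[2])
    return np.c_[q[0]+c*L[:,0]-s*L[:,1],q[1]+s*L[:,0]+c*L[:,1],L[:,2]]
def fit(f,L,uv,q0):
    r=least_squares(lambda q:(f(place(q,L))-uv).ravel(),q0,loss="soft_l1")
    return r.x,np.abs(r.fun).max()
E
python3 - <<'E'
from h import *
o=np.array([170,110])
f=lambda P:proj("top",P)
J=[[.142,-.255,.018],[-.173,-.255,.018],[-.173,.150,.018],[.142,.15,.018]]
q,e=fit(f,J,np.array([[452,101],[496,420],[80,478],[40,157]])/3+o,[.5,.1,.13]);print("jig",q,np.degrees(q[2]),e)
print("tab px crop",(f(place(q,[[-.06,-.23,.068]]))-o)*3,"world",place(q,[[-.06,-.23,.068],[0,0,0]]))
print("lip",(f(place(q,[[.03,.122,.053],[.03,-.122,.053]]))-o)*3)
S=[[.05,.118,0.003],[.05,-.118,.003],[-.05,-.118,.009],[-.05,.118,.009]]
s,e=fit(f,S,np.array([[588,388],[630,155],[731,172],[692,406]])/3+o,[.5,-.2,1.4]);print("sh",s,np.degrees(s[2]),e)
print("grip",place(s,[[-.02,0,.042]]), robot.tip_reach)
for p,y in [(place(q,[[-.06,-.27,0]])[0],q[2]),(place(s,[[-.02,0,0]])[0],s[2]),(place(q,[[-.02,0,0]])[0],q[2])]:
  for k in range(-180,181,90):
    p[2]=.09; a=np.degrees(y)+k; j=robot.inverse_kinematics(p,[180,0,(a+180)%360-180]); print(np.round(p,3),k,round(a,1),None if j is None else np.round(j))
E
```

```text
jig [0.52099459 0.18940236 0.11321381] 6.486673620207507 0.8866331930930187
tab px crop [[455.19864977 304.3296508 ]] world [[ 0.48736229 -0.04590355  0.068     ]
 [ 0.52099459  0.18940236  0.        ]]
lip [[ 74.2765208  262.64378787]
 [329.61178989 227.5406174 ]]
sh [ 0.51041368 -0.25181621  1.36058512] 77.95578477074463 0.640936426497035
grip [[ 0.50624036 -0.27137594  0.042     ]] 0.017
[ 0.492 -0.086  0.09 ] -180 -173.5 [-28.  26.  47. 108. -23.  55. 126.]
[ 0.492 -0.086  0.09 ] -90 -83.5 [ -39.   34.   65.  108.  -36.   61. -133.]
[ 0.492 -0.086  0.09 ] 0 6.5 [-37.  33.  62. 108. -34.  60. -44.]
[ 0.492 -0.086  0.09 ] 90 96.5 [-37.  32.  61. 108. -33.  59.  45.]
[ 0.492 -0.086  0.09 ] 180 186.5 [-28.  26.  47. 108. -23.  55. 126.]
[ 0.506 -0.271  0.09 ] -180 -102.0 [ -15.   43.   64.   96.  -42.   68. -131.]
[ 0.506 -0.271  0.09 ] -90 -12.0 [ -4.  34.  45.  96. -27.  61. -53.]
[ 0.506 -0.271  0.09 ] 0 78.0 [ -6.  36.  48.  96. -30.  62.  39.]
[ 0.506 -0.271  0.09 ] 90 168.0 [ -2.  33.  40.  96. -24.  60. 124.]
[ 0.506 -0.271  0.09 ] 180 258.0 [ -15.   43.   64.   96.  -42.   68. -131.]
[0.501 0.187 0.09 ] -180 -173.5 [-36.  25.  18. 102.  -9.  55.  82.]
[0.501 0.187 0.09 ] -90 -83.5 [-25.  24.   3. 101.  -2.  54. 166.]
[0.501 0.187 0.09 ] 0 6.5 [-49.  27.  35. 102. -19.  56. -89.]
[0.501 0.187 0.09 ] 90 96.5 [-46.  27.  32. 102. -17.  56.  -1.]
[0.501 0.187 0.09 ] 180 186.5 [-36.  25.  18. 102.  -9.  55.  82.]
```

```bash
python3 - <<'E'
from h import *
q=np.array([.521,.1894,.1132])
p=place(q,[[-.05,-.2,.24]])[0]
robot.move_to(p,[180,0,96.5]); fingers.gripper_to(0.0)
robot.pause(.3)
P,O=robot.current_tool_pos(),robot.current_eef_rot()
im=vision.grab_frame("wrist");cv2.imwrite("pics/w1.png",im[:,:,::-1]);np.savez("w1.npz",P=P,O=O)
print(P,O,robot.current_time_s())
J=[[.142,-.255,.018],[-.173,-.255,.018],[-.173,.150,.018],[.142,.15,.018],[-.083,-.23,.068],[-.037,-.23,.068],[.03,-.122,.053],[-.1,-.18,.038],[-.137,0,.037]]
print(np.round(projw(place(q,J),P,O)).tolist())
cv2.imwrite("pics/w1b.png",cv2.resize(im[:,:,::-1],None,fx=1.25,fy=1.25,interpolation=cv2.INTER_CUBIC))
E
```

```text
[ 0.49388976 -0.01499223  0.23997843] [-1.79997447e+02  1.36408470e-04  9.64968059e+01] 4.4167
[[467.0, 215.0], [219.0, 216.0], [221.0, -93.0], [466.0, -82.0], [286.0, 210.0], [331.0, 210.0], [397.0, 104.0], [272.0, 157.0], [238.0, -3.0]]
```

View pics/w1b.png

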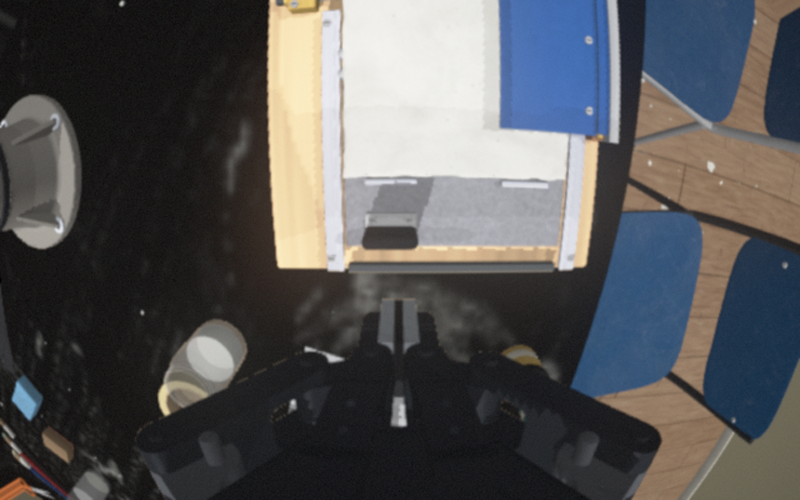

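```bash
python3 - <<'E'
from h import *
d=np.load("w1.npz");P,O=d["P"],d["O"]
f=lambda X:projw(X,P,O)
uv=np.array([[586,268],[278,268],[500,128],[268,115]])/1.25
J=[[.142,-.255,.018],[-.173,-.255,.018],[.03,-.122,.053]]
q,e=fit(f,J,uv[:3],[.521,.1894,.1132]);print(q,np.degrees(q[2]),e)
g=lambda L,t:least_squares(lambda y:f(place(q,[[L[0],y[0],L[1]]]))[0,1]-t/1.25,[-.2]).x
print("tile right edge y",g((-.1,.038),178),"tab top +y/-y edges",g((-.06,.068),226),g((-.06,.068),248))
np.save("jig.npy",q)
yaw=np.degrees(q[2])+90
W=lambda x,y,z:place(q,[[x,y,z]])[0]
robot.move_to(W(-.06,-.262,.12),[180,0,yaw])
robot.line_to(W(-.06,-.262,.064),velocity=.1)
robot.pause(.2);print("F0",robot.current_contact_force())
r=robot.line_to(W(-.06,-.18,.064),velocity=.03,f_stop=1.5)
p=robot.current_tool_pos();c,s=np.cos(q[2]),np.sin(q[2]);dd=p-[q[0],q[1],0]
print(r,"contact jig xy",c*dd[0]+s*dd[1],-s*dd[0]+c*dd[1],robot.current_contact_force(),robot.current_time_s())
E
```

```text
[0.5239847  0.19156977 0.11397943] 6.530540561333367 1.0166875049606858
tile right edge y [-0.16577899] tab top +y/-y edges [-0.20085908] [-0.21902343]
F0 [0.55163408 1.21075176 0.79060418]
True contact jig xy -0.060446250347564415 -0.23005953256071 [-0.85197731  0.58447614 -0.20544202] 7.2083
```

```bash
cat >> h.py <<'E'
import os
q=np.load("jig.npy") if os.path.exists("jig.npy") else None
W=lambda x,y,z:place(q,[[x,y,z]])[0]
def injig(p): c,s=np.cos(q[2]),np.sin(q[2]);d=np.asarray(p)-[q[0],q[1],0];return np.array([c*d[0]+s*d[1],-s*d[0]+c*d[1],p[2]])
def fj():
    F=robot.current_contact_force();c,s=np.cos(q[2]),np.sin(q[2]);return np.round([c*F[0]+s*F[1],-s*F[0]+c*F[1],F[2]],1)
E
python3 - <<'E'
from h import *
robot.line_to(W(-.06,-.195,.064),velocity=.05,f_stop=15); print(injig(robot.current_tool_pos()),fj())
for y in np.arange(-.191,-.1695,.003):
    r=robot.line_to(W(-.06,y,.064),velocity=.03,f_stop=18); print(r,np.round(injig(robot.current_tool_pos()),4),fj())
im=vision.grab_frame("top");cv2.imwrite("pics/top1.png",im[:,:,::-1])
P,O=robot.current_tool_pos(),robot.current_eef_rot()
im=vision.grab_frame("wrist");cv2.imwrite("pics/w2.png",im[:,:,::-1]);np.savez("w2.npz",P=P,O=O)
print(robot.current_time_s())
E
```

```text
[-0.05946371 -0.19451337  0.06427276] [-0.5 -0.1  0. ]
False [-0.0598 -0.1908  0.0641] [-1.1  0.   0.7]
False [-0.0599 -0.1878  0.064 ] [0.5 0.  0.1]
False [-0.0599 -0.1846  0.064 ] [-0.3 -0.8 -0.1]
False [-0.06   -0.1827  0.0641] [ 1.3 -3.3 -0.6]
False [-0.06   -0.1824  0.0641] [ 0.1 -8.8 -1. ]
False [-0.06   -0.1821  0.0642] [  1.2 -12.7  -2.1]
False [-0.06   -0.1812  0.0642] [  1.4 -15.6  -3.9]
False [-0.06   -0.1808  0.0643] [  1.5 -19.   -5. ]
10.2083
```

```bash
python3 - <<'E'
import cv2,numpy as np
a=cv2.imread("pics/w2.png")[:330,120:520]
cv2.imwrite("pics/w2b.png",cv2.resize(a,None,fx=1.8,fy=1.8,interpolation=cv2.INTER_CUBIC))
E
```

```text
(no output)
```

View pics/w2b.png

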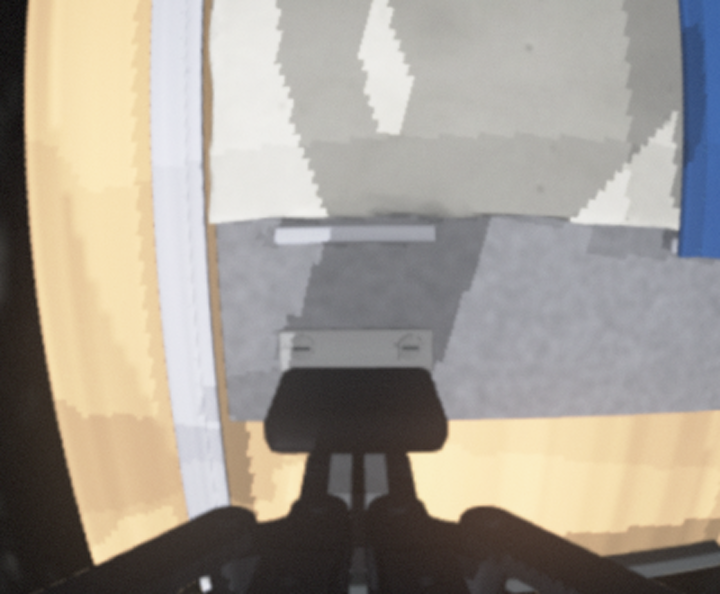

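```bash
python3 - <<'E'
from h import *
d=np.load("w2.npz");P,O=d["P"],d["O"]
f=lambda X:projw(X,P,O)
g=lambda x,z,t:least_squares(lambda y:f(W(x,y[0],z))[0,1]-t/1.8,[-.2]).x
print("tile edge",g(-.1,.038,222),g(-.02,.038,216),"tab bot",g(-.06,.068,450),g(-.06,.068,368))
print((f(np.array([W(.03,-.122,.053),W(-.1,-.1,.038)]))-[120,0])*1.8)
print(fj(),injig(robot.current_tool_pos()))
E
```

```text
tile edge [-0.11506517] [-0.11393497] tab bot [-0.16829902] [-0.14727824]
[[682.00018202 260.16819023]
 [207.00032296 167.6914705 ]]
[  1.3 -18.8  -5. ] [-0.06000867 -0.18077178  0.06426236]
```

```bash
python3 - <<'E'
from h import *
for y in np.arange(-.168,-.1575,.002):
    robot.line_to(W(-.06,y,.064),velocity=.03); p=injig(robot.current_tool_pos()); F=fj(); print(round(y,4),np.round(p,4),F)
    if abs(F[1])<6 or p[1]>-.175 or abs(F[1])>32: break
robot.pause(.3);print(injig(robot.current_tool_pos()),fj(),robot.current_time_s())
E
```

```text
-0.168 [-0.06   -0.1806  0.0643] [  1.1 -22.6  -5.6]
-0.166 [-0.06   -0.1734  0.0642] [ 2.1 -6.4 -2.1]
[-0.06003563 -0.16500749  0.06397118] [ 0.9 -1.9 -0.3] 11.0083
```

```bash
cat > look.py <<'E'
from h import *
def look(name):
    robot.pause(.2);P,O=robot.current_tool_pos(),robot.current_eef_rot()
    im=vision.grab_frame("wrist");cv2.imwrite(f"pics/{name}.png",im[:,:,::-1]);np.savez(f"{name}.npz",P=P,O=O)
    return im
E
python3 - <<'E'
from look import *
robot.line_to(W(-.06,-.19,.064),velocity=.08)
robot.line_to(W(-.06,-.20,.16),velocity=.25)
a=look("w3")
s=np.array([.5104,-.2518,1.3606]); g=place(s,[[-.02,0,.0]])[0]
g[2]=.19; robot.move_to(g,[180,0,np.degrees(s[2])+90]); fingers.gripper_to(.7)
b=look("w4"); print(robot.current_time_s(),robot.current_joint_positions())
cv2.imwrite("pics/w34.png",cv2.resize(np.vstack([a[:230,120:520],b[:300,120:520]])[:,:,::-1],None,fx=1.13,fy=1.13))
E
```

```text
14.575 [  0.71822879  25.61120226  36.47530532  89.04060756 -15.81108958
  70.5835143  117.73889625]
```

View pics/w34.png

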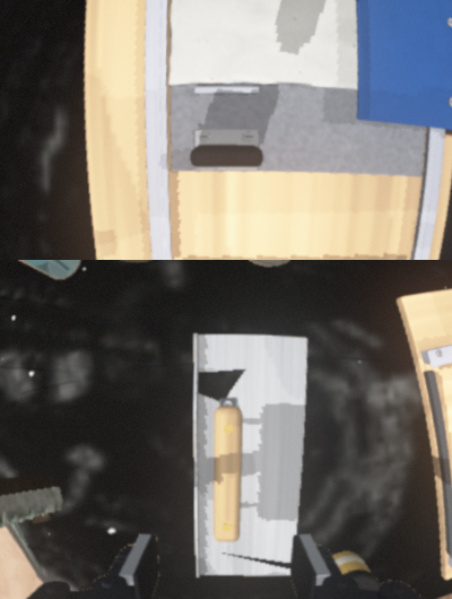

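```bash
python3 - <<'E'
from look import *
d=np.load("w3.npz");f=lambda X:projw(X,d["P"],d["O"])
g=lambda x,z,t:least_squares(lambda y:f(W(x,y[0],z))[0,1]-t,[-.1]).x
print("tile edge",g(-.09,.038,84/1.13),g(.0,.038,82.5/1.13))
print("lip pred",(f(W(.03,-.122,.053))-[120,0])*1.13)
e=np.load("w4.npz");f2=lambda X:projw(X,e["P"],e["O"])
uv=(np.array([[195,334],[307,337],[195,576],[229,401],[227,541]])-[0,230*1.13])/1.13+[120,0]
L=[[-.05,.118,.009],[.05,.118,.003],[-.05,-.118,.009],[-.02,.056,.054],[-.02,-.056,.054]]
s,err=fit(f2,L,uv,[.51,-.25,1.36]);print(s,np.degrees(s[2]),err,np.round(f2(place(s,L))-uv,1).tolist())
np.save("sh.npy",s);print(place(s,[[-.02,0,.042]]))
E
```

```text
tile edge [-0.09924518] [-0.09633178]
lip pred [[359.86461114 120.8537071 ]]
[ 0.51099824 -0.25023461  1.34474688] 77.04832051280827 3.2002710144974884 [[-0.3, -3.2], [0.9, -1.2], [0.4, -0.1], [-0.0, 2.9], [-0.7, 0.8]]
[[ 0.50651565 -0.2697258   0.042     ]]
```

```bash
python3 - <<'E'
from look import *
s=np.load("sh.npy");g=place(s,[[-.02,0,.041]])[0];yaw=np.degrees(s[2])+90
robot.line_to(g+[0,0,.06],[180,0,yaw],velocity=.2)
print(robot.line_to(g,velocity=.1,f_stop=8),robot.current_tool_pos())
fingers.gripper_to(0.0,force=70); print("gap",robot.current_finger_gap()*85)
robot.line_to(g+[0,0,.02],velocity=.05);robot.line_to(g+[0,0,.17],velocity=.2)
robot.pause(.2);print("gap",robot.current_finger_gap()*85,robot.current_contact_force(),robot.current_torque())
robot.move_to(W(-.062,0,.21),[180,0,np.degrees(q[2])+90])
a=look("w5");t=vision.grab_frame("top");cv2.imwrite("pics/top2.png",t[:,:,::-1])
print(robot.current_time_s(),injig(robot.current_tool_pos()))
cv2.imwrite("pics/w5t.png",np.vstack([a[:,70:570],cv2.resize(t[130:280,170:420],(500,300))])[:,:,::-1][:600] if 0 else cv2.resize(a[:,70:570],None,fx=1.2,fy=1.2)[:,:,::-1])
E
```

```text
False [ 0.50701571 -0.27019775  0.04161177]
gap 20.702732577905167
gap 21.075901297530045 [-0.86841175 -0.36913849 -2.49553132] [-0.05447895  0.01708317  0.01927558]
20.1583 [-0.06184869 -0.00044392  0.21000567]
```

View pics/w5t.png

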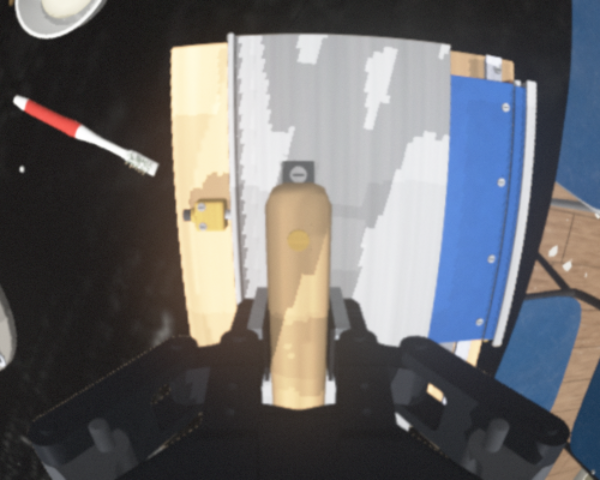

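```bash
python3 - <<'E'
from look import *
d=np.load("w5.npz");P=d["P"];f=lambda X:projw(X,P,d["O"])
px=lambda a:np.array(a)/1.2+[70,0]
print("jig corners pred",np.round((f(place(q,[[-.173,.15,.018],[.142,.15,.018],[.03,-.122,.053],[-.137,0,.037]]))-[70,0])*1.2).tolist(),"seen 171,47 / 514,62")
zb=P[2]-.0416
L=np.array([[.05,.118,zb+.003],[-.05,.118,zb+.009],[-.02,.056,zb+.054]])
s,e=fit(f,L,px([[450,44],[230,36],[298,184]]),[*W(-.04,0,0)[:2],q[2]])
print(injig([s[0],s[1],0]),np.degrees(s[2]-q[2]),e,np.round((f(place(s,L))-px([[450,44],[230,36],[298,184]]))*1.2,1).tolist(),"tcp",injig(P))
E
```

```text
jig corners pred [[170.0, 47.0], [514.0, 61.0], [397.0, 350.0], [209.0, 217.0]] seen 171,47 / 514,62
[-0.04199095 -0.00190186  0.        ] -0.5568468806079004 5.741975245772522 [[1.9, -0.5], [-1.4, -6.9], [0.0, 2.5]] tcp [-0.06174468 -0.00077084  0.21005481]
```

```bash
python3 - <<'E'
from look import *
yaw=np.degrees(q[2])+90;o=[180,0,yaw]
robot.line_to(W(-.062,.001,.098),o,velocity=.12)
robot.pause(.2);print(fj())
r=robot.line_to(W(-.062,.001,.074),o,velocity=.015,f_stop=3);print(r,np.round(injig(robot.current_tool_pos()),4),fj())
robot.pause(.2);print(fj(),robot.current_torque(),robot.current_time_s())
a=look("w6");b=vision.grab_frame("side")
cv2.imwrite("pics/w6t.png",np.vstack([cv2.resize(a[:,70:570],(500,400))[:300],cv2.resize(b[130:280,200:450],(500,300),interpolation=cv2.INTER_CUBIC)])[:,:,::-1])
E
```

```text
[ 0.7 -0.3 -1.7]
True [-0.0621  0.001   0.0799] [-0.8  0.4  5.4]
[-0.8  1.   6. ] [-0.05958602 -0.02860643  0.01025606] 22.7583
```

View pics/w6t.png

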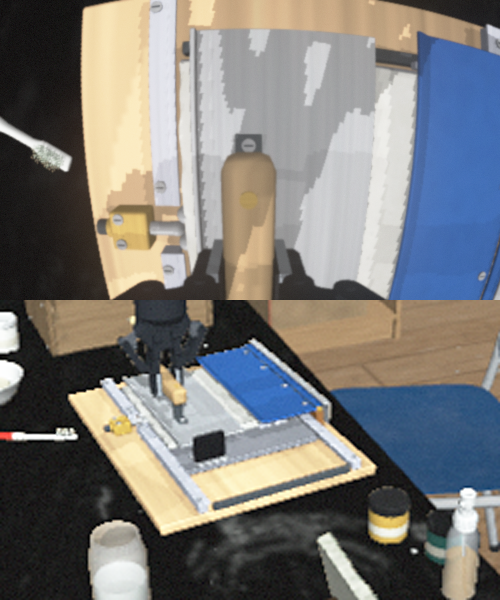

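```bash
python3 - <<'E'
from look import *
yaw=np.degrees(q[2])+90;o=[180,0,yaw]
z=.0805
robot.line_to(W(-.062,.001,z),o,velocity=.02);robot.pause(.1);print(fj(),injig(robot.current_tool_pos()))
r=robot.line_to(W(-.04,.001,z),o,velocity=.025,f_stop=6);print(r,np.round(injig(robot.current_tool_pos()),4),fj())
if not r:
    r=robot.line_to(W(-.0165,.001,z),o,velocity=.025,f_stop=6);print(r,np.round(injig(robot.current_tool_pos()),4),fj())
robot.pause(.2);print(fj(),robot.current_time_s())
look("w7")
E
```

```text
[-0.3  0.3 -2.1] [-0.06260962  0.0008923   0.07999461]
False [-0.0402  0.001   0.0804] [ 0.1 -0.2 -2.1]
False [-0.0167  0.001   0.0804] [-1.   0.6 -2.4]
[-1.1  0.6 -1.3] 25.75
```

```bash
python3 - <<'E'
from look import *
yaw=np.degrees(q[2])+90;o=[180,0,yaw]
m=lambda:np.mean([fj()[2] for _ in range(8)])
for z in np.arange(.0800,.0700,-.0005):
    robot.line_to(W(-.0165,.001,z),o,velocity=.01);robot.pause(.15);F=m();print(round(z,4),round(F,1))
    if F>8: break
robot.pause(.5);print(fj(),m(),injig(robot.current_tool_pos()),robot.current_eef_rot(),robot.current_torque(),robot.current_time_s(),robot.current_finger_gap()*85)
a=look("w8");b=vision.grab_frame("side")
cv2.imwrite("pics/w8t.png",np.vstack([a[:300,70:570],cv2.resize(b[130:280,200:450],(500,300),interpolation=cv2.INTER_CUBIC)])[:,:,::-1])
E
```

```text
0.08 -2.0
0.0795 4.1
0.079 7.5
0.0785 11.1
[-4.1 -0.2 10.5] 10.5 [-0.01641323  0.00098843  0.07988698] [ 1.79998244e+02 -4.87810103e-02  9.65283345e+01] [-0.26400359  0.89383594 -0.03435227] 28.1 20.784993192732536
```

View pics/w8t.png

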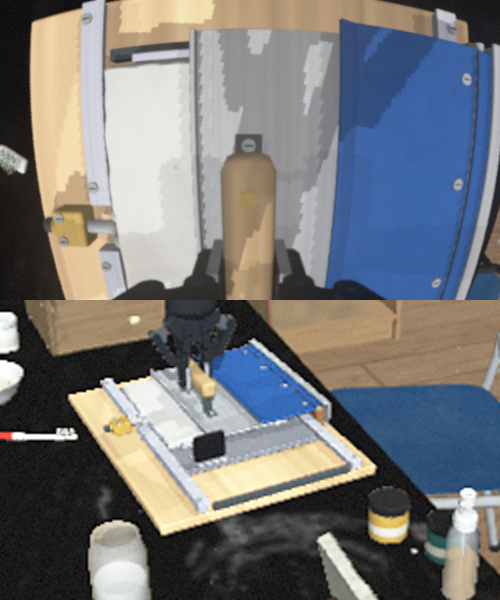

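```bash
python3 - <<'E'
from look import *
robot.line_to(W(-.0165,.001,.0788),velocity=.01);robot.pause(.4)
print([fj().tolist() for _ in range(3)],injig(robot.current_tool_pos()))
d=np.load("w8.npz");f=lambda X:projw(X,d["P"],d["O"])
print("tile FL, hinge-side, block corner pred",np.round(f(place(q,[[-.1,.1,.038],[-.1,.102,.038],[-.1,.098,.038],[.03,.122,.053],[-.173,.15,.018],[-.017-.03,.119,.047]]))-[70,0],1).tolist())
a=cv2.imread("pics/w8.png")
cv2.imwrite("pics/w8c.png",np.hstack([cv2.resize(a[30:130,90:190],(400,400),interpolation=cv2.INTER_CUBIC),cv2.resize(a[180:280,100:200],(400,400),interpolation=cv2.INTER_CUBIC)]))
E
```

```text
[[-3.9, -0.0, 8.0], [-3.9, -0.0, 8.0], [-3.9, -0.0, 8.0]] [-0.01642129  0.00100885  0.07989318]
tile FL, hinge-side, block corner pred [[101.8, 69.4], [101.8, 66.1], [101.8, 72.8], [340.9, 17.9], [30.2, 21.0], [188.2, 23.5]]
```

View pics/w8c.png

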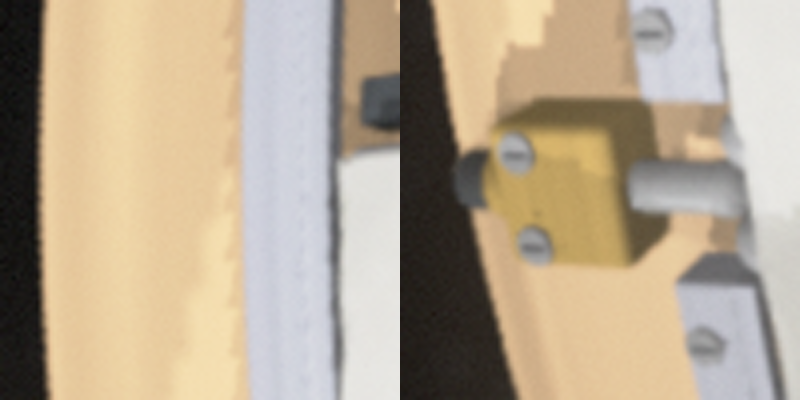

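```bash
python3 - <<'E'
from h import *
print(fj(),robot.current_time_s());workorder.close_job()
E
```

```text
[-3.9 -0.   8. ] 29.05
the job is handed in; nothing more can be done
```

The carriage is home, and the shield is tucked under the flap and held by its handle with about 10 N. I handed the job in at about 29 s; no verdict is reported.

- **Carriage:** I pushed it by its tab. Riding over the hump took about 22 N at the wrist, not the 8 N or so you described, and then it snapped through. The last close picture puts the tile within about 1 mm of home, with the ball sitting between the two ramps. An earlier view from further away read 1 to 4 mm past home; I trust the later, closer one.
- **Shield:** I gripped it by its handle and laid it down. A contact rise of about 8 N showed at the expected height. It slid about 45 mm towards and under the flap with no noticeable resistance. From the arm's pose, the front edge is about 53 mm along the jig's x, or about 23 mm behind the lip. It is within about 2 mm of centred side to side. An earlier picture showed the blade up to about 0.6° off square, with a rough fit.
- **Press:** The wrist reads +8.0 N against −2.1 N when hanging free, so about 10 N on the tile, and it was steady. There is also a steady sideways force of about 4 N along x.
- **Flap and bystanders:** The flap looked level in the last pictures. The pots and bottle showed no visible shift from the side picture taken before the slide to the one after. I judged the flap, pots and bottle by eye rather than measuring them.

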